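# Unstack the instrument boxes into their test nests

## Robot

A 7-joint arm with a two-finger parallel gripper is mounted at the origin on a cart in front of the work surface, level with it; the furniture and walls round the work are solid. World frame = base frame: x ahead of the robot, y to its left, z up, the work surface at z = 0. Lengths are in m, angles in rad, forces in N, time in s.
With the tool pointing down it reaches from about 0.425 to 0.925 m from the base axis. Payload 6.8 kg.
Tool frame: the origin (TCP) lies at the very end of the fingers, on their centre line; the grasp point (between the pads) lies 19 mm behind it; z points along the fingers, y is the line along which they close (so a half turn about z gives the same grasp; the last joint's range is limited). The gripper opens to 85 mm and grips with 20 to 120 N. Pads are 22 mm wide; open, the fingers measure 114 mm over their backs; the gripper's body (76 mm by 85 mm) begins 54 mm behind the grasp point. The pads swing forward as they close: fully open they stand 13 mm farther back than shut.
Start: joints at [-1.303, 0.477, 0.022, 1.555, -0.011, 1.109, -0.083], TCP at [0.248, 0.628, 0.231] pointing down, gripper open.
Joint ranges: [-2.96, 2.96], [-0.34, 2.1], [-1.41, 1.46], [0.24, 2.44], [-1.37, 4.51], [0.17, 1.92], [-2.96, 2.96]. Speed limits (rad/s): [2.39, 2.39, 3.14, 3.14, 3.14, 3.14, 3.14].

## Interface

Orientations are given as a unit quaternion [w, x, y, z].
In Python, from station import bot gives the robot as it stands. The module is installed in compiled form; this text tells all that it offers.
- The arm moves only by the shell command python3 -m jog 'ROWS' [OPENING] [FORCE]. ROWS is JSON, a list of rows, each a list of 4 numbers: the shift along the tool's x, y, z in cm, then the turn about the tool's z in rad. In form: [[x, y, z, spin], ...]. A call has 1 to 20 rows; each row is the pose to reach, as a shift and turn from the pose commanded when the call began, along the tool's axes at that moment; what a row does not reach only later rows make up. A row lasts 1/12 s, in which the tool goes at most 41.7 mm and 7.16 degrees, less where a joint would pass 70% of its speed; a pose out of reach is approached as far as the arm can. A call with a gripper value outside its range is refused whole. OPENING is the closure, from -1 (fully open) to 1 (shut), set as the call begins (- or left out, the last holds). The fingers move at their own pace and stop on an object; FORCE is the grip in N (left out, the last holds). Time passes only in rows, so rows that repeat a pose let the fingers close. It gives the time, the measured TCP pose, the force, the opening and the grip force at its end, in the units of the state.
- bot.get_obs(): the state, without advancing time (a new reading comes with each control period).
- bot.read_camera(name): name is "scene" or "top" or "wrist"; returns a dict with "pixels" (480x640x3 uint8, red, green, blue), "depth" (480x640 float32, m along the optical axis (not along the pixel's ray), 0 where there is no reading), "fovy" (degrees; the focal length in pixels is half the picture's height over the tangent of half this angle, whatever the lens; pixels are square), "cx", "cy" (the principal point, pixels), "pose" (4x4, takes a point from camera to world coordinates). Camera axes: x right, y down, z forward; pixel columns grow to the right and rows downward; lengths in m; the calibration is good to about 2 mm. A picture is of the moment at which its call begins.
- bot.hand_in(): hands the job in; it is judged then, once.
The state is a dict: "t": time; "q": joint angles; "joint_vel": joint speeds; "joint_torque": joint torques, N m; "eef_pos": TCP position; "tool_rot": TCP orientation; "contact_force": force on the tool from outside, world axes, zero at the start; "torque": the same for the moment, N m; "gripper_width": opening from 0.0 (shut) to 1.0 (fully open); "grasp_force": force on a finger pad.
Only numpy, scipy, OpenCV 4.12 (cv2) and the standard library are available. Lean on these libraries where they do the work, as an engineer would, in place of code of your own. Each camera call takes 0.05 s, during which the arm holds its last target. There are 200 camera calls.

## Task

Take the pile of four instrument boxes apart from the top down and set each one in the test nest of its own colour, standing flat on the plate in the middle between the four corner stops, square to the nest with its length along the nest's length (either end first). Never lift a box with another still on it, never tip a box over, and leave the screwdriver where it lies.

Things in the scene. Friction and masses are not known exactly. Their poses are not given: they have to be found in the camera images.
- box_blue: closed rectangular instrument box, black with a flat blue lid, 140 x 62 x 32 mm high, about 300 g; the large one, lying on the desk at the bottom of the pile; it carries the yellow and the red box side by side near its two ends (their centres 37 mm either side of its middle along x, which at which end varies). Origin: centre of its underside; x along its length, y across its width, z up.
- nest_blue: fixed test nest: grey plate 6 mm thick, blue patch of the box's size in the middle, four blue L-shaped corner stops 6 mm high on it; pocket 156 x 78 mm (8 mm clear all round a centred box), long sides open between the stops. Black block 10 mm high on the plate beyond the pocket's +x end. Origin: pocket centre at desk level (box underside comes 6 mm above it); x along its length, z up.
- box_yellow: closed rectangular instrument box, black with a flat yellow lid, 58 x 44 x 26 mm high, about 120 g; one of the two middle ones, standing on the lid of the blue box and carrying the green box. Origin: centre of its underside; x along its length, y across its width, z up.
- nest_yellow: fixed test nest: grey plate 6 mm thick, yellow patch of the box's size in the middle, four yellow L-shaped corner stops 6 mm high on it; pocket 74 x 60 mm (8 mm clear all round a centred box), long sides open between the stops. Black block 10 mm high on the plate beyond the pocket's +x end. Origin: pocket centre at desk level (box underside comes 6 mm above it); x along its length, z up.
- box_red: closed rectangular instrument box, black with a flat red lid, 58 x 44 x 26 mm high, about 120 g; one of the two middle ones, standing on the lid of the blue box, nothing on it. Origin: centre of its underside; x along its length, y across its width, z up.
- nest_red: fixed test nest: grey plate 6 mm thick, red patch of the box's size in the middle, four red L-shaped corner stops 6 mm high on it; pocket 74 x 60 mm (8 mm clear all round a centred box), long sides open between the stops. Black block 10 mm high on the plate beyond the pocket's +x end. Origin: pocket centre at desk level (box underside comes 6 mm above it); x along its length, z up.
- box_green: closed rectangular instrument box, black with a flat green lid, 44 x 32 x 22 mm high, about 60 g; the smallest, on top of the yellow box. Origin: centre of its underside; x along its length, y across its width, z up.
- nest_green: fixed test nest: grey plate 6 mm thick, green patch of the box's size in the middle, four green L-shaped corner stops 6 mm high on it; pocket 60 x 48 mm (8 mm clear all round a centred box), long sides open between the stops. Black block 10 mm high on the plate beyond the pocket's +x end. Origin: pocket centre at desk level (box underside comes 6 mm above it); x along its length, z up.
- screwdriver: bystander: screwdriver with teal and black handle, 206 mm long, 36 mm thick, lying on the desk behind the work; origin under its middle, y along its length
- parts_cabinet: fixed furniture, to be kept clear of: tall dark-blue cabinet of small drawers at the right behind the work, 0.15 m along its x, 0.30 m along its y, 0.235 m high with a carrying handle on top to about 0.28 m; origin: middle of its foot at desk level. Pass around it or over it.
There are look-alikes about, which are no part of the job. Of the things that look like the box_blue, take the one that is nearest to the robot's base at the start.

How it is judged:
By the outcome, as a careful person would: the job done as asked, in the order asked, and still so for the second after the job is handed in, with the robot touching nothing.
It also fails if it takes over 120 s, if anything falls off the work surface, if the arm or the gripper's body presses on something with over 40 N, if the wrist force passes 120 N, or if a joint passes its speed limit or range.

## Working session

There is one attempt and no reset: what is moved stays moved. The work goes in short steps, Python scripts to look and compute and a shell command to move; the robot and the scene stay as the last step left them, time stands still between calls to the robot, and variables do not carry over. Pictures are saved under pics/ and viewed, at most 16 in all, crops included, and the job is handed in when it is done.

```bash
mkdir -p pics
cat > h.py <<'E'
import numpy as np, cv2
from station import bot
def cam(n):
    c=bot.read_camera(n); c['f']=240/np.tan(np.radians(c['fovy'])/2); return c
def save(c,fn,box=None,s=1):
    p=c['pixels'][:,:,::-1]
    if box: p=p[box[1]:box[3],box[0]:box[2]]
    cv2.imwrite('pics/'+fn,cv2.resize(p,None,fx=s,fy=s,interpolation=cv2.INTER_CUBIC))
def cloud(c):
    v,u=np.mgrid[:480,:640]; d=c['depth']
    P=np.stack([(u-c['cx'])/c['f']*d,(v-c['cy'])/c['f']*d,d],-1)
    return P@c['pose'][:3,:3].T+c['pose'][:3,3]
def onplane(c,uv,z):
    uv=np.atleast_2d(uv).astype(float); r=np.c_[(uv[:,0]-c['cx'])/c['f'],(uv[:,1]-c['cy'])/c['f'],np.ones(len(uv))]@c['pose'][:3,:3].T
    o=c['pose'][:3,3]; return o+r*((z-o[2])/r[:,2])[:,None]
E
python3 - <<'E'
from h import *
for n in('top','scene'):
    c=cam(n); save(c,n+'0.png'); print(n,c['pose'].round(3).tolist(),c['f'])
o=bot.get_obs(); print({k:np.round(v,3).tolist() for k,v in o.items()})
E
```

```text
top [[0.002, -0.99, 0.143, 0.406], [-1.0, -0.003, -0.007, -0.132], [0.008, -0.143, -0.99, 1.506], [0.0, 0.0, 0.0, 1.0]] 571.2656445915384
scene [[0.717, -0.313, 0.623, -0.107], [-0.697, -0.303, 0.65, -0.87], [-0.015, -0.9, -0.435, 0.568], [0.0, 0.0, 0.0, 1.0]] 511.0816449151862
{'t': 0.1, 'q': [-1.303, 0.478, 0.022, 1.556, -0.011, 1.109, -0.083], 'joint_vel': [0.0, -0.004, 0.0, -0.003, -0.001, 0.0, 0.002], 'joint_torque': [0.005, -59.776, 1.614, -28.195, 0.013, 0.005, 0.0], 'eef_pos': [0.248, 0.627, 0.23], 'tool_rot': [-0.0, 0.187, 0.982, -0.001], 'contact_force': [-0.746, 0.542, -0.101], 'torque': [-0.028, 0.008, -0.001], 'grasp_force': 0.0, 'gripper_width': 1.001}
```

View pics/top0.png

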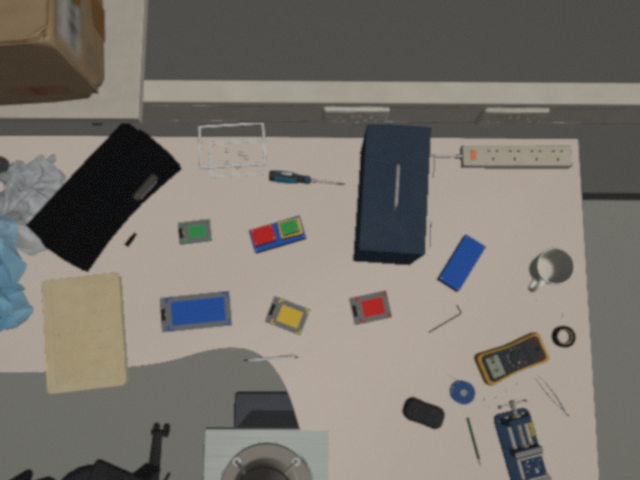

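View pics/scene0.png

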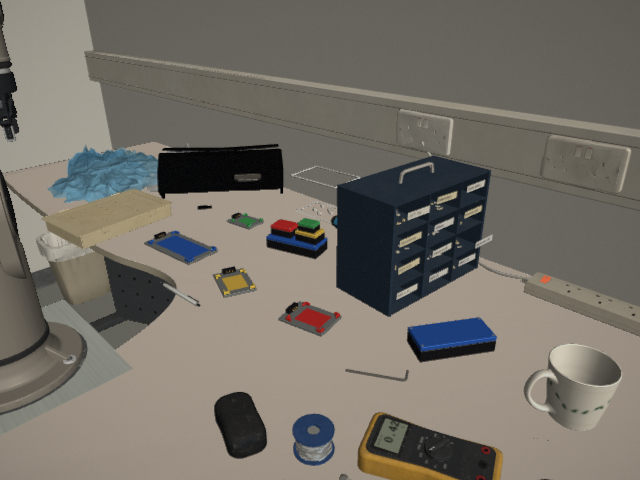

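Candidates for the blue box: the pile at (277,234) and a lone blue box at (461,263), the look-alike, which is farther from the base near (267,470). The pile is the right one. Nests are at green (195,231), blue (196,311), yellow (289,315) and red (371,307). Next I'll measure them and check with a crop.

```bash
cat > meas.py <<'E'
from h import *
def measure(c,tops,pr=True):
    """tops: name->(box roi, colour, z plane). returns centre, angle of long axis"""
    hsv=cv2.cvtColor(c['pixels'],cv2.COLOR_RGB2HSV); H,S,V=hsv[...,0].astype(int),hsv[...,1],hsv[...,2]
    hr={'red':lambda h:(h<8)|(h>172),'yellow':lambda h:(h>14)&(h<34),'green':lambda h:(h>48)&(h<85),'blue':lambda h:(h>104)&(h<125)}
    P=cloud(c); out={}
    for n,(b,col,z) in tops.items():
        m=(hr[col](H)&(S>120)&(V>70)).astype(np.uint8); k=np.zeros_like(m); k[b[1]:b[3],b[0]:b[2]]=1; m*=k
        N,l,st,_=cv2.connectedComponentsWithStats(m,connectivity=4); i=1+np.argmax(st[1:,4]); mm=l==i
        ct=max(cv2.findContours(mm.astype(np.uint8),0,2)[0],key=cv2.contourArea)[:,0]
        v,u=np.nonzero(mm); w=onplane(c,np.c_[u,v],z)[:,:2]*1000
        (cx,cy),(a,bb),t=cv2.minAreaRect(w.astype(np.float32))
        if a<bb:a,bb,t=bb,a,t+90
        t=(t+90)%180-90
        zz=P[...,2][mm]; zz=zz[c['depth'][mm]>0]
        out[n]=(cx/1e3,cy/1e3,t)
        print(n,'ctr',np.round([cx,cy],1),'mean',w.mean(0).round(1),'size',round(a,1),round(bb,1),'ang',round(t,1),'z',np.median(zz).round(4),'r',round(np.hypot(cx,cy)))
    return out
E
python3 - <<'E'
from meas import *
c=cam('top')
pile=(240,205,315,260)
measure(c,dict(nblue=((155,285,240,335),'blue',.006),nyel=((260,290,315,340),'yellow',.006),nred=((345,285,395,330),'red',.006),ngreen=((172,212,218,248),'green',.006),
 green=(pile,'green',.080),yellow=(pile,'yellow',.058),red=(pile,'red',.058),blue=(pile,'blue',.032)))
P=cloud(c)
o=bot.get_obs()['eef_pos']
for n,uv in dict(scr=(290,178),cabL=(357,255),cab2=(360,180),cab3=(420,262),tray=(245,160),case=(160,175)).items(): print(n,P[uv[1],uv[0]].round(3))
a=cv2.resize(c['pixels'][200:270,235:320],None,fx=6,fy=6,interpolation=2); b=cv2.resize(c['pixels'][205:345,155:400],None,fx=3,fy=3,interpolation=2)
cv2.imwrite('pics/pile.png',a[:,:,::-1]);cv2.imwrite('pics/nests.png',b[:,:,::-1])
E
```

```text
nblue ctr [450.  182.6] mean [450.  182.8] size 138.2 60.6 ang -83.9 z 0.006 r 486
nyel ctr [436.9 -56.1] mean [437.  -55.9] size 56.7 42.7 ang 68.6 z 0.0064 r 441
nred ctr [ 461.7 -273.7] mean [ 461.7 -273.7] size 57.2 43.3 ang -78.7 z 0.0062 r 537
ngreen ctr [661.1 192.8] mean [661.  192.7] size 39.5 27.8 ang -82.5 z 0.0062 r 689
green ctr [660.1 -57.3] mean [659.3 -56.5] size 37.6 28.5 ang -71.1 z 0.0801 r 663
yellow ctr [652.1 -68.3] mean [652.9 -68.1] size 62.2 29.2 ang -38.9 z 0.058 r 656
red ctr [643.1  11.8] mean [642.9  11.7] size 54.1 42.7 ang -72.4 z 0.0582 r 643
blue ctr [648.  -22.5] mean [630.9 -25.1] size 129.3 57.5 ang -73.1 z 0.0318 r 648
scr [ 0.798 -0.055  0.039]
cabL [ 0.582 -0.225  0.129]
cab2 [ 0.783 -0.237  0.078]
cab3 [ 0.581 -0.401 -0.002]
tray [0.857 0.069 0.003]
case [0.796 0.279 0.069]
```

View pics/pile.png

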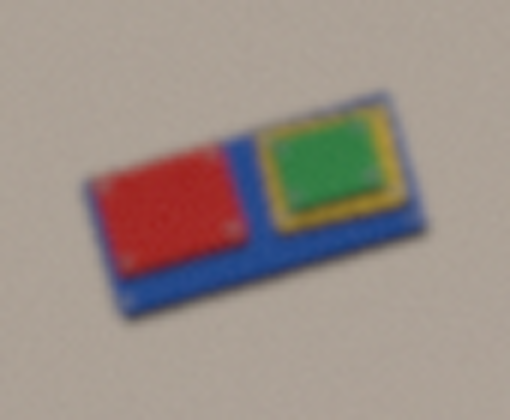

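View pics/nests.png

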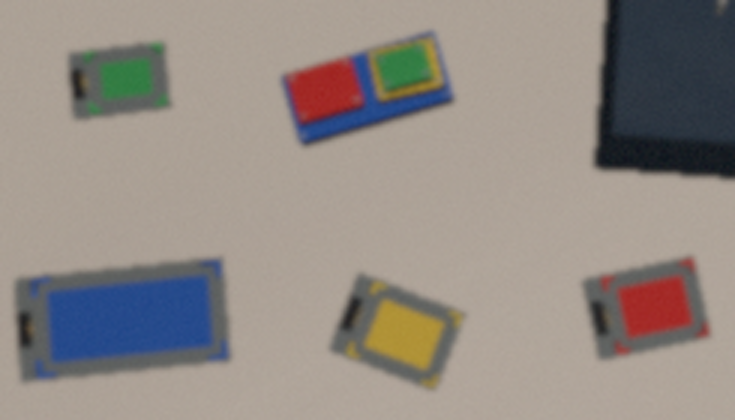

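The crop shows the chosen pile: blue at the bottom, red on its left end (crop 175,210), and yellow on its right end with green on top (crop 330,165). Lid sizes and heights agree with the description. The fingers will close across the boxes' widths. First I'll go above the green box.

```bash
cat > go.py <<'E'
import sys,numpy as np
from station import bot
from scipy.spatial.transform import Rotation as R
# usage: go.py x y z yaw_of_tool_y(deg)  (x y z in mm) -> shift in tool cm + spin rad
g=np.array(sys.argv[1:5],float); o=bot.get_obs()
r=R.from_quat(np.r_[o['tool_rot'][1:],o['tool_rot'][0]]).as_matrix()
yaw=np.degrees(np.arctan2(r[1,1],r[0,1])); d=(g[3]-yaw+90)%180-90
print('t',round(o['t'],1),'at',(o['eef_pos']*1000).round(1),'yaw',yaw.round(2),'tilt',r[2].round(4))
print('shift cm',((g[:3]/1000-o['eef_pos'])@r*100).round(2),'spin',round(-np.radians(d),3),'w',o['gripper_width'])
E
python3 go.py 660 -57 180 18
```

```text
t 0.1 at [247.6 627.5 230.6] yaw 68.47 tilt [-1.0e-04 -1.4e-03 -1.0e+00]
shift cm [-63.48 -48.53   5.13] spin 0.881 w 1.0005476463368839
```

```bash
python3 -m jog '[[-1,-0.8,0,0.02],[-3,-2.3,0,0.06],[-6,-4.6,0,0.12],[-9.3,-7.1,0,0.18],[-12.6,-9.6,0,0.24],[-15.9,-12.1,0,0.3],[-19.2,-14.6,0,0.36],[-22.5,-17.1,0,0.42],[-25.8,-19.6,0,0.48],[-29.1,-22.2,0,0.54],[-32.4,-24.7,0,0.6],[-35.7,-27.2,0,0.66],[-39,-29.8,0,0.71],[-42.3,-32.3,0,0.76],[-45.6,-34.8,0,0.81],[-48.9,-37.4,0,0.88],[-52.2,-39.9,0,0.88],[-55.5,-42.4,0,0.88],[-58.5,-44.7,0,0.88],[-61,-46.6,0,0.88]]' -1 40; python3 -m jog '[[-1,-0.8,0,0],[-1,-0.8,0,0],[-1,-0.8,0,0]]'; python3 go.py 660 -57 180 18
python3 - <<'E'
from h import *
c=cam('wrist'); save(c,'w1.png'); print(c['pose'].round(3).tolist(),c['f'])
E
```

```text
t: 1.82
eef_pos: [0.6444, -0.0339, 0.2314]
tool_rot: [0.0, 0.589, 0.808, -0.0]
contact_force: [0.1, 0.8, -0.4]
gripper_width: 1.001
grasp_force: 0.0
t: 2.07
eef_pos: [0.6386, -0.042, 0.2311]
tool_rot: [-0.001, 0.588, 0.809, -0.0]
contact_force: [0.2, 0.2, -0.2]
gripper_width: 1.003
grasp_force: 0.0
t 2.1 at [638.6 -42.  231.1] yaw 17.91 tilt [ 9.e-04 -7.e-04 -1.e+00]
shift cm [-2.09  1.58  5.1 ] spin -0.002 w 1.0031180187410902
[[0.952, 0.295, 0.086, 0.616], [0.307, -0.914, -0.266, 0.024], [-0.0, 0.279, -0.96, 0.375], [0.0, 0.0, 0.0, 1.0]] 349.4949582288479
```

View pics/w1.png

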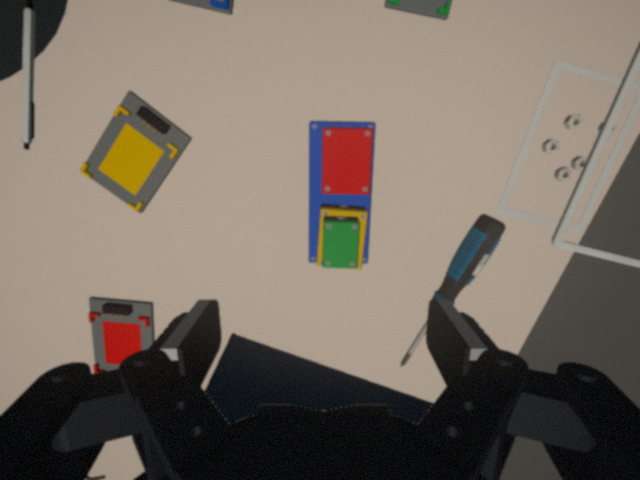

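The wrist view shows the pile with the lids in full: red (347,160), green (342,242) on yellow, and blue beneath. I'll measure it from here as a cross-check.

```bash
python3 - <<'E'
from meas import *
c=cam('wrist'); b=(290,105,400,285)
measure(c,dict(green=(b,'green',.080),yellow=(b,'yellow',.058),red=(b,'red',.058),blue=(b,'blue',.032)))
measure(c,dict(nyel=((105,115,170,200),'yellow',.006)))
E
python3 go.py 660 -57 120 18
```

```text
green ctr [657.3 -55. ] mean [657.2 -54.6] size 41.6 29.8 ang -73.7 z 0.081 r 660
yellow ctr [659.4 -55.3] mean [658.2 -45.4] size 58.4 42.7 ang -76.3 z 0.059 r 662
red ctr [641.5  13.5] mean [640.9  14. ] size 56.3 42.6 ang -72.0 z 0.0591 r 642
blue ctr [647.1 -19.1] mean [631.  -15.4] size 132.4 58.8 ang -72.6 z 0.0331 r 647
nyel ctr [433.2 -55.5] mean [434.  -54.5] size 59.0 44.8 ang 69.1 z 0.0071 r 437
t 2.2 at [639.  -39.2 231.2] yaw 18.17 tilt [ 0.0017 -0.     -1.    ]
shift cm [-2.36  1.44 11.11] spin 0.003 w 1.0015675981499605
```

```bash
python3 -m jog '[[-0.6,0.4,2,0],[-1.4,0.9,4.5,0],[-2.1,1.4,7.5,0],[-2.3,1.4,10,0],[-2.3,1.4,11,0],[-2.3,1.4,11,0],[-2.3,1.4,11,0]]'; python3 go.py 658.5 -56 60 17.5
```

```text
t: 2.75
eef_pos: [0.6601, -0.0574, 0.1218]
tool_rot: [-0.0, 0.587, 0.81, 0.0]
contact_force: [-0.1, 0.2, 0.1]
gripper_width: 1.003
grasp_force: 0.0
t 2.8 at [660.1 -57.4 121.8] yaw 18.15 tilt [ 7.e-04  1.e-04 -1.e+00]
shift cm [ 0.18 -0.11  6.18] spin 0.011 w 1.0029750301268614
```

```bash
python3 -m jog '[[0.2,-0.1,1.5,0.01],[0.2,-0.1,3.5,0.01],[0.2,-0.1,5,0.01],[0.2,-0.1,5.8,0.01],[0.2,-0.1,6.1,0.01],[0.2,-0.1,6.1,0.01],[0.2,-0.1,6.1,0.01]]'; python3 -m jog '[[0,0,0,0],[0,0,0,0],[0,0,0,0],[0,0,0,0],[0,0,0,0],[0,0,0,0],[0,0,0,0],[0,0,0,0],[0,0,0,0],[0,0,0,0]]' 1 30;  python3 go.py 658.5 -56 60 17.5
```

```text
t: 3.33
eef_pos: [0.6595, -0.0573, 0.0617]
tool_rot: [0.001, 0.591, 0.806, 0.001]
contact_force: [0.5, -0.6, -1.0]
gripper_width: 1.0
grasp_force: 0.0
t: 4.17
eef_pos: [0.6589, -0.0574, 0.0607]
tool_rot: [0.0, 0.592, 0.806, 0.0]
contact_force: [-1.0, 0.3, 5.0]
gripper_width: 0.365
grasp_force: 30.7
t 4.2 at [658.9 -57.4  60.7] yaw 17.47 tilt [-2.e-04  8.e-04 -1.e+00]
shift cm [0.14 0.01 0.07] spin -0.0 w 0.3653534591353366
```

```bash
python3 -m jog '[[0,0,-0.5,0],[0,0,-1.5,0],[0,0,-3,0],[0,0,-4.5,0],[0,0,-5.5,0],[0,0,-6,0],[0,0,-6,0]]'
python3 - <<'E'
from h import *
c=cam('wrist'); save(c,'w2.png')
E
python3 go.py 660 193 100 7.5
```

```text
t: 4.75
eef_pos: [0.6592, -0.0574, 0.1217]
tool_rot: [0.001, 0.591, 0.806, 0.001]
contact_force: [-1.0, -0.2, -0.9]
gripper_width: 0.371
grasp_force: 30.1
t 4.8 at [658.6 -57.3 120.7] yaw 17.48 tilt [-1.e-04  7.e-04 -1.e+00]
shift cm [23.83  7.65  2.07] spin 0.174 w 0.36435290398208037
```

View pics/w2.png

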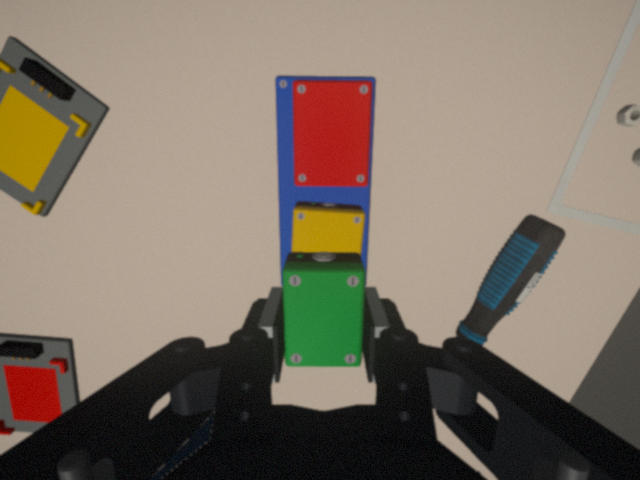

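Only green came up; yellow and red stayed in place. Now I'll carry it to the green nest.

```bash
python3 -m jog '[[0.5,0.2,0,0],[1.5,0.5,0,0.02],[3.2,1,0,0.04],[5.2,1.7,0,0.06],[7.2,2.3,0,0.08],[9.2,3,0,0.1],[11.2,3.6,0,0.12],[13.2,4.2,0,0.14],[15.2,4.9,0,0.16],[17.2,5.5,0,0.174],[19.2,6.2,0,0.174],[21,6.7,0,0.174],[22.4,7.2,0,0.174],[23.4,7.5,0,0.174],[23.8,7.65,0,0.174],[23.8,7.65,0,0.174],[23.8,7.65,0,0.174]]'
python3 - <<'E'
from meas import *
c=cam('wrist'); save(c,'w3.png')
measure(c,dict(held=((270,200,400,400),'green',.141)))
E
python3 go.py 660 193 9 7.5
```

```text
t: 6.22
eef_pos: [0.6601, 0.1913, 0.1202]
tool_rot: [0.0, 0.66, 0.752, -0.0]
contact_force: [-0.3, -0.8, 0.2]
gripper_width: 0.364
grasp_force: 30.0
held ctr [658.8 194.1] mean [658.7 194.8] size 42.7 31.1 ang -83.3 z 0.1404 r 687
t 6.3 at [660.2 190.8 120.3] yaw 7.4 tilt [-1.e-03 -2.e-04 -1.e+00]
shift cm [2.300e-01 1.000e-02 1.113e+01] spin -0.002 w 0.3662325985971119
```

View pics/w3.png

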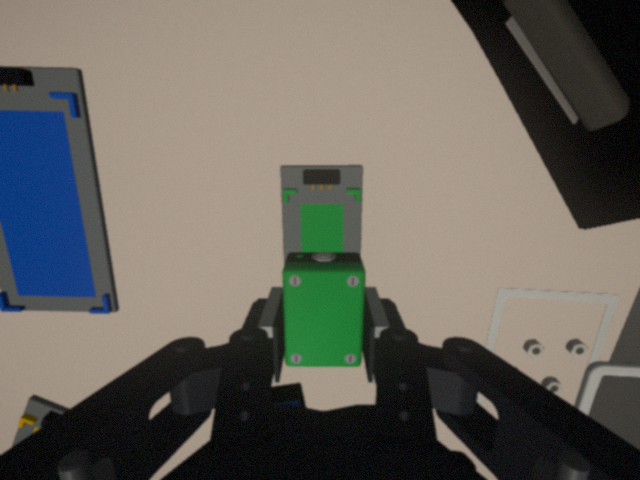

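```bash
python3 -m jog '[[0.1,0,1,0],[0.1,0,3,0],[0.1,0,5,0],[0.1,0,7,0],[0.1,0,8.5,0],[0.1,0,9.5,0],[0.1,0,10.2,0],[0.1,0,10.7,0],[0.1,0,11,0],[0.1,0,11,0],[0.1,0,11,0],[0.1,0,11,0]]'; python3 go.py 660 192 9 7.5
```

```text
t: 7.27
eef_pos: [0.6605, 0.1938, 0.0111]
tool_rot: [0.0, 0.659, 0.752, 0.001]
contact_force: [0.4, 0.2, -0.8]
gripper_width: 0.366
grasp_force: 30.1
t 7.3 at [660.5 193.8  11.1] yaw 7.5 tilt [ 3.0e-04  1.4e-03 -1.0e+00]
shift cm [-0.17 -0.07  0.21] spin 0.0 w 0.36580729285698943
```

```bash
python3 -m jog '[[-0.1,0,0.1,0],[-0.1,0,0.2,0],[-0.1,0,0.25,0],[-0.1,0,0.25,0],[-0.1,0,0.25,0]]';python3 go.py 660 192 9 7.5
python3 - <<'E'
from meas import *
c=cam('top')
measure(c,dict(held=((170,205,220,250),'green',.028),n=((155,285,240,335),'blue',.006)))
E
```

```text
t: 7.68
eef_pos: [0.6604, 0.1925, 0.0087]
tool_rot: [0.0, 0.659, 0.752, 0.0]
contact_force: [-1.3, -0.7, 5.6]
gripper_width: 0.367
grasp_force: 30.7
t 7.7 at [660.4 192.5   8.7] yaw 7.5 tilt [ 2.e-04  8.e-04 -1.e+00]
shift cm [-0.05 -0.05 -0.03] spin -0.0 w 0.36670275731197416
held ctr [665. 177.] mean [664.7 176.5] size 21.1 10.5 ang 1.8 z 0.0289 r 688
n ctr [449.9 182.9] mean [449.9 182.9] size 138.3 60.6 ang -83.9 z 0.0058 r 486
```

```bash
python3 -m jog '[[0,0,0,0],[0,0,0,0],[0,0,0,0],[0,0,0,0],[0,0,0,0]]' -0.2; python3 -m jog '[[0,0,-0.5,0],[0,0,-1.5,0],[0,0,-3,0],[0,0,-5,0],[0,0,-7.5,0],[0,0,-10,0],[0,0,-12,0],[0,0,-12,0],[0,0,-12,0]]' -1
python3 - <<'E'
from meas import *
c=cam('wrist'); save(c,'w4.png',(200,100,440,330),2)
measure(c,dict(g=((200,100,440,330),'green',.028)))
E
python3 go.py 658 -54 120 17.5
```

```text
t: 8.15
eef_pos: [0.6599, 0.1926, 0.0077]
tool_rot: [-0.0, 0.659, 0.752, -0.0]
contact_force: [0.0, 0.4, 0.1]
gripper_width: 0.597
grasp_force: 0.0
t: 8.9
eef_pos: [0.6613, 0.1928, 0.1308]
tool_rot: [0.001, 0.659, 0.752, 0.002]
contact_force: [-0.7, 0.0, -0.6]
gripper_width: 0.999
grasp_force: 0.0
g ctr [658.7 195.6] mean [658.8 194.8] size 44.6 31.1 ang -82.6 z 0.029 r 687
t 8.9 at [660.2 192.8 129. ] yaw 7.5 tilt [ 7.0e-04  1.5e-03 -1.0e+00]
shift cm [-24.44  -3.44   0.88] spin -0.174 w 0.9999754712052744
```

View pics/w4.png

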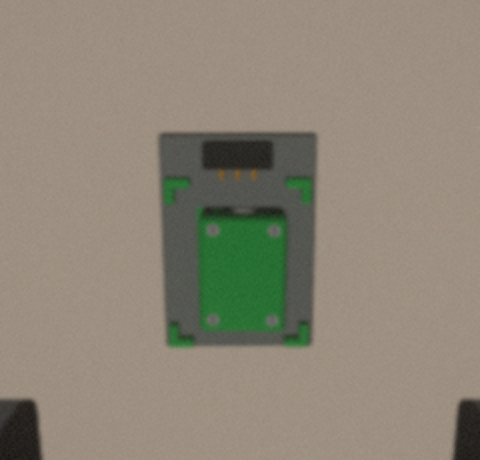

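Run:
```python
from h import *
c=cam('wrist')
f=lambda L,z: onplane(c,np.array(L)/2+[200,100],z)[:,:2]*1000
s=f([(165,178),(312,178),(311,346),(168,346)],.012); l=f([(200,216),(286,216),(284,330),(200,330)],.028); u=f([(205,208),(282,208)],.010)
for n,a in(('stops',s),('lid',l)): print(n,a.mean(0).round(1),np.linalg.norm(np.diff(a,axis=0),axis=1).round(1))
t=cam('top'); save(t,'t2.png',(165,205,225,255),10)
```

```text
stops [656.6 193.6] [54.7 66.9 57.1]
lid [657.9 194.4] [30.5 43.  31.2]
```

View pics/t2.png

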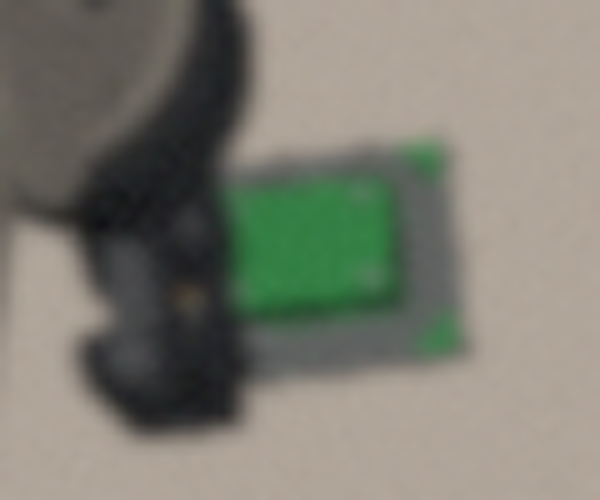

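Green is centred to about 1 mm (crop lid centre 243,272; stops even around it). On to yellow, with a fresh look at the pile.

```bash
python3 -m jog '[[-1,-0.1,-0.5,0],[-3,-0.4,-1.2,0],[-6,-0.8,-2,-0.04],[-9,-1.2,-3,-0.1],[-12,-1.6,-4,-0.174],[-15,-2,-5,-0.174],[-18,-2.5,-6,-0.174],[-21,-3,-7,-0.174],[-23,-3.3,-7,-0.174],[-24,-3.4,-7,-0.174],[-24.4,-3.4,-7,-0.174],[-24.4,-3.4,-7,-0.174],[-24.4,-3.4,-7,-0.174],[-24.4,-3.4,-7,-0.174]]'
python3 - <<'E'
from meas import *
c=cam('wrist'); b=(240,60,420,330)
measure(c,dict(yellow=(b,'yellow',.058),red=(b,'red',.058),blue=(b,'blue',.032)))
E
python3 go.py 661 -56 34 17.5
```

```text
t: 10.22
eef_pos: [0.6581, -0.0512, 0.197]
tool_rot: [-0.001, 0.59, 0.807, 0.0]
contact_force: [0.2, 1.1, -0.6]
gripper_width: 1.001
grasp_force: 0.0
yellow ctr [659.6 -55.7] mean [659.3 -55. ] size 58.4 42.9 ang -76.4 z 0.059 r 662
red ctr [641.2  13.1] mean [640.9  13.7] size 56.6 42.3 ang -73.0 z 0.0591 r 641
blue ctr [646.8 -19.1] mean [635.2 -17.5] size 132.4 59.4 ang -73.0 z 0.033 r 647
t 10.3 at [658.2 -51.5 197.2] yaw 17.64 tilt [ 1.1e-03 -6.0e-04 -1.0e+00]
shift cm [-0.54  0.14 16.32] spin 0.002 w 1.0024311477644066
```

```bash
python3 -m jog '[[-0.2,0.1,1.5,0.03],[-0.4,0.1,4.5,0.07],[-0.6,0.1,8,0.07],[-0.6,0.1,11,0.07],[-0.6,0.1,13.5,0.07],[-0.6,0.1,15,0.07],[-0.6,0.1,15.8,0.07],[-0.6,0.1,16,0.07],[-0.6,0.1,16,0.07],[-0.6,0.1,16,0.07]]';python3 go.py 661 -57.3 36 13.6
```

```text
t: 11.1
eef_pos: [0.6621, -0.0593, 0.0392]
tool_rot: [0.001, 0.619, 0.785, 0.001]
contact_force: [-0.0, 0.3, -0.9]
gripper_width: 0.998
grasp_force: 0.0
t 11.1 at [662.1 -59.3  39.2] yaw 13.45 tilt [-6.0e-04  2.3e-03 -1.0e+00]
shift cm [ 0.22 -0.06  0.32] spin -0.003 w 0.9984777852057313
```

```bash
python3 -m jog '[[0.15,-0.05,0.2,0],[0.15,-0.05,0.25,0],[0.15,-0.05,0.25,0]]'; python3 -m jog '[[0,0,0,0],[0,0,0,0],[0,0,0,0],[0,0,0,0],[0,0,0,0],[0,0,0,0],[0,0,0,0],[0,0,0,0],[0,0,0,0]]' 1 35;  python3 go.py 661 -57 36 13.6; python3 -m jog '[[0,0,-0.4,0],[0,0,-1.2,0],[0,0,-2.5,0],[0,0,-4,0],[0,0,-6,0],[0,0,-7.5,0],[0,0,-8.5,0],[0,0,-9,0],[0,0,-9,0]]';python3 go.py 438 -57 126 -21.4
python3 - <<'E'
from meas import *
c=cam('wrist'); save(c,'w5.png')
measure(c,dict(held=((240,200,420,420),'yellow',.148)))
E
```

```text
t: 11.35
eef_pos: [0.6604, -0.0576, 0.036]
tool_rot: [0.0, 0.619, 0.785, 0.0]
contact_force: [0.5, -0.6, 0.3]
gripper_width: 0.998
grasp_force: 0.0
t: 12.1
eef_pos: [0.6603, -0.058, 0.0355]
tool_rot: [0.0, 0.619, 0.785, 0.0]
contact_force: [-1.1, -0.5, 4.7]
gripper_width: 0.502
grasp_force: 36.8
t 12.1 at [660.3 -58.   35.5] yaw 13.46 tilt [-2.e-04  4.e-04 -1.e+00]
shift cm [ 0.08  0.09 -0.05] spin -0.003 w 0.5024393021924577
t: 12.85
eef_pos: [0.6609, -0.0579, 0.1271]
tool_rot: [0.001, 0.619, 0.785, 0.001]
contact_force: [0.1, 0.1, -1.6]
gripper_width: 0.506
grasp_force: 36.3
t 12.8 at [660.9 -57.9 127.1] yaw 13.46 tilt [-4.0e-04  2.6e-03 -1.0e+00]
shift cm [  5.28 -21.66   0.05] spin 0.608 w 0.5058242565829372
held ctr [659.4 -56.5] mean [659.  -54.7] size 60.2 44.8 ang -76.7 z 0.1505 r 662
```

View pics/w5.png

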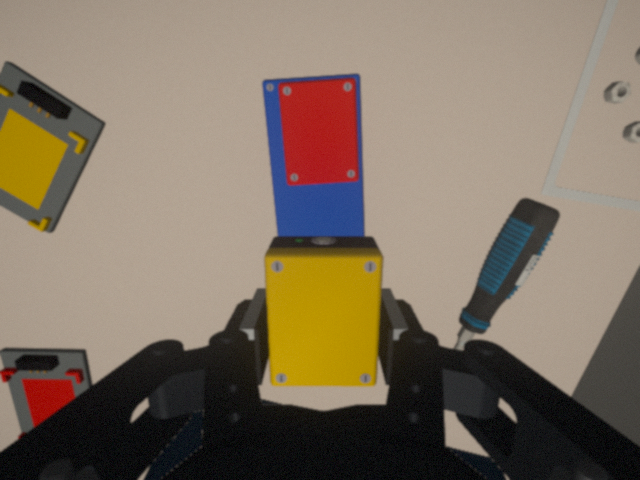

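Only yellow was lifted. Now the yellow nest.

```bash
python3 -m jog '[[0.1,-0.4,0,0.01],[0.3,-1.3,0,0.04],[0.7,-2.8,0,0.08],[1.1,-4.5,0,0.13],[1.5,-6.2,0,0.18],[1.9,-7.9,0,0.24],[2.4,-9.7,0,0.3],[2.8,-11.5,0,0.36],[3.2,-13.3,0,0.42],[3.7,-15.1,0,0.48],[4.1,-16.9,0,0.53],[4.5,-18.6,0,0.57],[4.9,-20,0,0.59],[5.2,-21.1,0,0.6],[5.33,-21.7,0,0.605],[5.33,-21.86,0,0.605],[5.33,-21.86,0,0.605],[5.33,-21.86,0,0.605],[5.33,-21.86,0,0.605]]'; python3 go.py 436 -57 11 -21.2
```

```text
t: 14.48
eef_pos: [0.436, -0.0569, 0.1254]
tool_rot: [0.0, 0.825, 0.565, 0.0]
contact_force: [-0.6, -0.6, -1.0]
gripper_width: 0.507
grasp_force: 36.3
t 14.5 at [436.  -56.9 125.4] yaw -21.19 tilt [ 0.e+00  9.e-04 -1.e+00]
shift cm [-1.000e-02 -1.000e-02  1.144e+01] spin 0.0 w 0.5074795558228135
```

```bash
python3 -m jog '[[0,0,1,0],[0,0,3,0],[0,0,5,0],[0,0,7,0],[0,0,8.5,0],[0,0,9.7,0],[0,0,10.5,0],[0,0,11,0],[0,0,11.3,0],[0,0,11.4,0],[0,0,11.5,0],[0,0,11.55,0],[0,0,11.6,0],[0,0,11.6,0],[0,0,11.6,0]]'; python3 go.py 436 -57 9.5 -21.2
```

```text
t: 15.73
eef_pos: [0.4353, -0.0568, 0.0095]
tool_rot: [0.0, 0.825, 0.565, 0.0]
contact_force: [0.5, 0.1, -2.0]
gripper_width: 0.502
grasp_force: 36.4
t 15.7 at [435.3 -56.8   9.5] yaw -21.19 tilt [ 3.e-04  5.e-04 -1.e+00]
shift cm [0.01 0.08 0.  ] spin 0.0 w 0.5024743800415669
```

```bash
python3 -m jog '[[0,0.05,0.05,0],[0,0.05,0.1,0],[0,0.05,0.15,0],[0,0.05,0.15,0]]'; python3 -m jog '[[0,0,0,0],[0,0,0,0],[0,0,0,0],[0,0,0,0],[0,0,0,0]]' -0.5; python3 -m jog '[[0,0,-0.5,0],[0,0,-1.5,0],[0,0,-3,0],[0,0,-5,0],[0,0,-7.5,0],[0,0,-10,0],[0,0,-13,0],[0,0,-15,0],[0,0,-15,0],[0,0,-15,0]]' -1
python3 - <<'E'
from meas import *
c=cam('wrist'); save(c,'w6.png',(200,100,440,330),2)
measure(c,dict(y=((200,100,440,330),'yellow',.032)))
E
python3 go.py 643 13 190 17.5
```

```text
t: 16.07
eef_pos: [0.4353, -0.0568, 0.0094]
tool_rot: [-0.001, 0.825, 0.565, 0.001]
contact_force: [-8.0, 2.9, 32.3]
gripper_width: 0.503
grasp_force: 40.3
t: 16.48
eef_pos: [0.4355, -0.0571, 0.0077]
tool_rot: [0.0, 0.825, 0.565, -0.0]
contact_force: [0.4, -0.9, -0.2]
gripper_width: 0.75
grasp_force: 0.0
t: 17.32
eef_pos: [0.4362, -0.0568, 0.1591]
tool_rot: [0.0, 0.825, 0.565, 0.002]
contact_force: [-1.0, -0.1, -0.1]
gripper_width: 1.001
grasp_force: 0.0
y ctr [438.9 -58.2] mean [436.4 -55.3] size 64.4 51.9 ang 68.8 z 0.0329 r 443
t 17.4 at [435.4 -56.8 158.1] yaw -21.18 tilt [ 1.1e-03  4.0e-04 -1.0e+00]
shift cm [14.01 16.84 -3.16] spin -0.675 w 0.9951179785735781
```

View pics/w6.png

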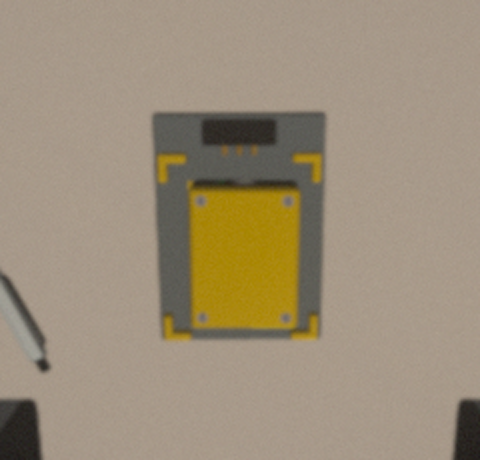

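```bash
python3 - <<'E'
from h import *
c=cam('wrist')
f=lambda L,z: onplane(c,np.array(L)/2+[200,100],z)[:,:2]*1000
s=f([(158,155),(322,155),(319,338),(164,338)],.012); l=f([(190,188),(299,188),(298,328),(191,328)],.032)
for n,a in(('stops',s),('lid',l)): 
  d=a[0]+a[1]-a[2]-a[3]; print(n,a.mean(0).round(1),np.linalg.norm(np.diff(a,axis=0),axis=1).round(1),np.degrees(np.arctan2(d[1],d[0])))
E
python3 -m jog '[[0.4,0.5,-0.3,-0.03],[1.3,1.6,-1,-0.1],[2.8,3.4,-2,-0.2],[4.5,5.4,-3,-0.3],[6.2,7.5,-3.2,-0.4],[7.9,9.5,-3.2,-0.5],[9.6,11.5,-3.2,-0.58],[11.2,13.5,-3.2,-0.65],[12.6,15.2,-3.2,-0.675],[13.6,16.4,-3.2,-0.675],[14,16.8,-3.2,-0.675],[14,16.8,-3.2,-0.675],[14,16.8,-3.2,-0.675]]'
python3 - <<'E'
from meas import *
c=cam('wrist'); b=(240,60,420,330)
measure(c,dict(red=(b,'red',.058),blue=(b,'blue',.032)))
E
python3 go.py 643 11.5 36 17.5
```

```text
stops [433.2 -55.8] [67.2 80.  68.5] 69.12601229426865
lid [434.9 -55.7] [42.2 57.5 43.8] 68.75390282729288
t: 18.5
eef_pos: [0.6419, 0.0122, 0.1887]
tool_rot: [-0.001, 0.592, 0.806, -0.001]
contact_force: [0.3, -0.4, -0.1]
gripper_width: 1.003
grasp_force: 0.0
red ctr [640.8  13.8] mean [640.6  14.4] size 57.6 42.5 ang -73.1 z 0.059 r 641
blue ctr [647.4 -21.2] mean [649.3 -39.4] size 138.0 59.4 ang -73.0 z 0.033 r 648
t 18.6 at [641.6  12.  189.1] yaw 17.44 tilt [ 2.e-04 -2.e-03 -1.e+00]
shift cm [-0.09  0.15 15.31] spin -0.001 w 0.9985948691838834
```

Yellow sits within 2 mm of centre and square. Grasping red.

```bash
python3 -m jog '[[0,0.05,1.5,0.01],[0,0.05,4.5,0.01],[0,0.05,8,0.01],[0,0.05,11,0.01],[0,0.05,13.3,0.01],[0,0.05,14.6,0.01],[0,0.05,15.2,0.01],[0,0.05,15.3,0.01],[0,0.05,15.3,0.01],[0,0.05,15.3,0.01]]';python3 go.py 642.3 12 36 17
```

```text
t: 19.38
eef_pos: [0.6444, 0.0127, 0.0385]
tool_rot: [0.001, 0.596, 0.803, 0.001]
contact_force: [1.2, 0.4, -0.3]
gripper_width: 0.999
grasp_force: 0.0
t 19.4 at [644.4  12.7  38.5] yaw 16.89 tilt [-5.0e-04  2.5e-03 -1.0e+00]
shift cm [-0.01 -0.22  0.24] spin -0.002 w 0.9993004543651305
```

```bash
python3 -m jog '[[0,-0.1,0.1,0],[0,-0.15,0.2,0],[0,-0.15,0.2,0],[0,-0.15,0.2,0]]'; python3 -m jog '[[0,0,0,0],[0,0,0,0],[0,0,0,0],[0,0,0,0],[0,0,0,0],[0,0,0,0],[0,0,0,0],[0,0,0,0],[0,0,0,0]]' 1 35;  python3 go.py 642 12 36 17; python3 -m jog '[[0,0,-0.4,0],[0,0,-1.2,0],[0,0,-2.5,0],[0,0,-4,0],[0,0,-6,0],[0,0,-7.5,0],[0,0,-8.5,0],[0,0,-9,0],[0,0,-9,0],[0,0,-9,0]]';python3 go.py 460.3 -274.5 126 11.3
python3 - <<'E'
from meas import *
c=cam('wrist')
measure(c,dict(held=((240,200,420,420),'red',.1485)))
E
```

```text
t: 19.72
eef_pos: [0.6419, 0.0125, 0.0351]
tool_rot: [0.0, 0.596, 0.803, 0.0]
contact_force: [0.5, 0.2, -0.6]
gripper_width: 1.001
grasp_force: 0.0
t: 20.47
eef_pos: [0.642, 0.0124, 0.0349]
tool_rot: [0.0, 0.596, 0.803, 0.0]
contact_force: [-0.3, 0.0, 2.6]
gripper_width: 0.506
grasp_force: 37.0
t 20.5 at [642.   12.4  34.9] yaw 16.9 tilt [-1.e-04  3.e-04 -1.e+00]
shift cm [-0.03 -0.01 -0.11] spin -0.002 w 0.5064447994055882
t: 21.3
eef_pos: [0.6415, 0.0126, 0.1247]
tool_rot: [-0.0, 0.595, 0.803, -0.0]
contact_force: [1.2, -0.3, -1.1]
gripper_width: 0.504
grasp_force: 36.7
t 21.3 at [641.5  12.6 124.7] yaw 16.91 tilt [ 3.e-04 -2.e-04 -1.e+00]
shift cm [-22.19 -25.69  -0.14] spin 0.098 w 0.5041443550763091
held ctr [639.8  14.5] mean [639.3  16.1] size 58.5 43.8 ang -73.1 z 0.1487 r 640
```

I'll swing wide of the cabinet: back toward the base first, then right to the red nest.

```bash
python3 -m jog '[[-0.1,-0.5,0,0],[-0.3,-1.6,0,0],[-0.7,-3.4,0,0],[-1.1,-5.5,0,0],[-1.6,-7.8,0,0],[-2,-10,0,0],[-2.5,-12.3,0,0],[-3,-14.6,0,0],[-3.6,-16.8,0,0.01],[-4.6,-18.8,0,0.02],[-6.2,-20.1,0,0.03],[-8.2,-21,0,0.04],[-10.3,-21.7,0,0.05],[-12.5,-22.4,0,0.06],[-14.7,-23.1,0,0.07],[-16.8,-23.9,0,0.08],[-18.7,-24.5,0,0.09],[-20.3,-25,0,0.1],[-21.5,-25.4,0,0.1],[-22.1,-25.7,0,0.1]]'; python3 -m jog '[[0,0,0,0],[0,0,0,0],[0,0,0,0]]'; python3 go.py 460.3 -274.5 9 11.3
python3 - <<'E'
from meas import *
c=cam('wrist'); save(c,'w7.png'); measure(c,dict(held=((240,210,420,420),'red',.1485)))
E
```

```text
t: 23.02
eef_pos: [0.4591, -0.2756, 0.1243]
tool_rot: [-0.0, 0.636, 0.772, -0.001]
contact_force: [0.1, 0.3, -0.5]
gripper_width: 0.505
grasp_force: 36.6
t: 23.27
eef_pos: [0.4601, -0.2725, 0.1244]
tool_rot: [-0.001, 0.634, 0.773, 0.0]
contact_force: [0.7, -0.6, -0.8]
gripper_width: 0.501
grasp_force: 36.6
t 23.3 at [ 460.1 -272.5  124.4] yaw 11.23 tilt [ 1.1e-03 -5.0e-04 -1.0e+00]
shift cm [-2.100e-01 -1.000e-02  1.154e+01] spin -0.001 w 0.5012304163964757
held ctr [ 458.6 -270.2] mean [ 458.3 -268.7] size 58.8 43.9 ang -78.8 z 0.1485 r 532
```

View pics/w7.png

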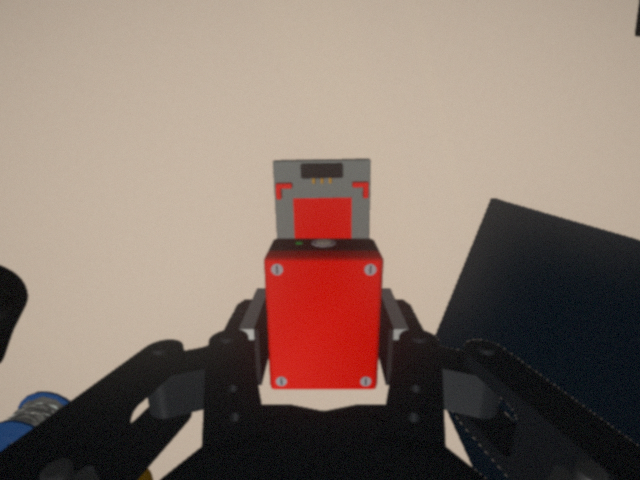

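```bash
python3 -m jog '[[-0.15,0,1,0],[-0.15,0,3,0],[-0.15,0,5,0],[-0.15,0,7,0],[-0.15,0,8.5,0],[-0.15,0,9.7,0],[-0.15,0,10.5,0],[-0.15,0,11,0],[-0.15,0,11.2,0],[-0.15,0,11.2,0],[-0.15,0,11.2,0]]'; python3 go.py 460.3 -274.5 9 11.3
```

```text
t: 24.23
eef_pos: [0.4609, -0.2755, 0.0133]
tool_rot: [0.0, 0.635, 0.773, 0.0]
contact_force: [-0.1, 0.2, -0.3]
gripper_width: 0.51
grasp_force: 36.7
t 24.2 at [ 460.9 -275.5   13.3] yaw 11.17 tilt [-5.e-04  8.e-04 -1.e+00]
shift cm [ 0.11 -0.04  0.43] spin -0.002 w 0.5099055382206387
```

```bash
python3 -m jog '[[0.1,-0.05,0.2,0],[0.1,-0.05,0.35,0],[0.1,-0.05,0.43,0],[0.1,-0.05,0.43,0]]'; python3 -m jog '[[0,0,0,0],[0,0,0,0],[0,0,0,0],[0,0,0,0],[0,0,0,0]]' -0.5; python3 -m jog '[[0,0,-0.5,0],[0,0,-1.5,0],[0,0,-3,0],[0,0,-5,0],[0,0,-7.5,0],[0,0,-10,0],[0,0,-13,0],[0,0,-15,0],[0,0,-15,0],[0,0,-15,0]]' -1
python3 - <<'E'
from meas import *
c=cam('wrist'); save(c,'w8.png',(200,100,440,330),2)
E
python3 go.py 647 -21 190 17
```

```text
t: 24.57
eef_pos: [0.46, -0.2743, 0.0089]
tool_rot: [0.0, 0.635, 0.773, 0.0]
contact_force: [-0.4, 0.8, 3.3]
gripper_width: 0.505
grasp_force: 37.1
t: 24.98
eef_pos: [0.4598, -0.2744, 0.0085]
tool_rot: [0.0, 0.635, 0.773, -0.0]
contact_force: [-0.4, -0.3, -0.6]
gripper_width: 0.747
grasp_force: 0.0
t: 25.82
eef_pos: [0.4605, -0.2746, 0.1602]
tool_rot: [0.001, 0.635, 0.773, 0.001]
contact_force: [0.4, -0.8, -0.9]
gripper_width: 1.0
grasp_force: 0.0
t 25.9 at [ 459.8 -274.1  159. ] yaw 11.18 tilt [ 0.     0.001 -1.   ]
shift cm [21.2  23.28 -3.08] spin -0.102 w 1.0000368514268825
```

View pics/w8.png

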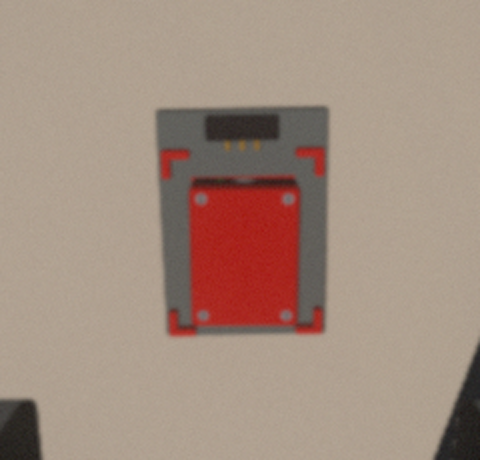

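```bash
python3 - <<'E'
from h import *
c=cam('wrist')
f=lambda L,z: onplane(c,np.array(L)/2+[200,100],z)[:,:2]*1000
s=f([(161,151),(325,148),(324,332),(169,335)],.012); l=f([(190,185),(300,184),(298,326),(192,327)],.032)
for n,a in(('stops',s),('lid',l)): 
  d=a[0]+a[1]-a[2]-a[3]; print(n,a.mean(0).round(1),np.linalg.norm(np.diff(a,axis=0),axis=1).round(1),np.degrees(np.arctan2(d[1],d[0])))
E
python3 -m jog '[[0.6,0.1,-0.5,0],[2,0.4,-1.2,0],[4.5,1,-2,0],[7.5,1.7,-3,0],[10.5,2.5,-3,0],[13.5,3.2,-3,0],[16.3,4,-3,0],[18.3,5.8,-3,-0.02],[19.2,8.5,-3,-0.04],[19.6,11.5,-3,-0.06],[20,14.5,-3,-0.08],[20.4,17.5,-3,-0.1],[20.8,20.3,-3,-0.1],[21,22.2,-3,-0.1],[21.2,23.1,-3,-0.1],[21.2,23.3,-3,-0.1],[21.2,23.3,-3,-0.1],[21.2,23.3,-3,-0.1]]'
python3 - <<'E'
from meas import *
c=cam('wrist'); b=(220,30,440,400)
measure(c,dict(blue=(b,'blue',.032)))
t=cam('top'); measure(t,dict(blue=((240,205,315,260),'blue',.032)))
E
python3 go.py 648 -23 4 17
```

```text
stops [ 458.  -272.3] [67.3 80.3 68.6] 102.18436708073547
lid [ 458.2 -272.7] [42.6 58.3 43.5] 101.12681370561951
t: 27.42
eef_pos: [0.6459, -0.0221, 0.1882]
tool_rot: [-0.001, 0.596, 0.803, -0.001]
contact_force: [-0.2, 0.7, -0.2]
gripper_width: 1.001
grasp_force: 0.0
blue ctr [647.6 -21.3] mean [646.4 -17.4] size 137.5 59.7 ang -73.0 z 0.0331 r 648
blue ctr [659.6 -54.9] mean [659. -59.] size 65.6 60.9 ang -73.9 z 0.0321 r 662
t 27.5 at [646.1 -22.1 188.6] yaw 16.82 tilt [ 3.e-04 -7.e-04 -1.e+00]
shift cm [-0.15  0.17 18.46] spin -0.003 w 0.9970323328833411
```

```bash
python3 -m jog '[[-0.15,0.2,1.5,0],[-0.15,0.2,4.5,0],[-0.15,0.2,8,0],[-0.15,0.2,11.5,0],[-0.15,0.2,14.5,0],[-0.15,0.2,16.5,0],[-0.15,0.2,17.6,0],[-0.15,0.2,18,0],[-0.15,0.2,18,0],[-0.15,0.2,18,0],[-0.15,0.2,18,0]]';python3 go.py 648.8 -23 6 17
```

```text
t: 28.43
eef_pos: [0.6509, -0.0223, 0.0101]
tool_rot: [0.001, 0.596, 0.803, 0.001]
contact_force: [-0.9, 0.1, -0.7]
gripper_width: 1.001
grasp_force: 0.0
t 28.4 at [650.9 -22.3  10.1] yaw 16.89 tilt [-7.0e-04  2.7e-03 -1.0e+00]
shift cm [-0.01 -0.22  0.41] spin -0.002 w 1.0009556489819045
```

```bash
python3 -m jog '[[0,-0.1,0.2,0],[0,-0.15,0.35,0],[0,-0.15,0.35,0],[0,-0.15,0.35,0]]'; python3 -m jog '[[0,0,0,0],[0,0,0,0],[0,0,0,0],[0,0,0,0],[0,0,0,0],[0,0,0,0],[0,0,0,0],[0,0,0,0],[0,0,0,0]]' 1 70;  python3 go.py 648.8 -23 6 17; python3 -m jog '[[0,0,-0.3,0],[0,0,-0.9,0],[0,0,-1.8,0],[0,0,-3,0],[0,0,-4.3,0],[0,0,-5.6,0],[0,0,-6.5,0],[0,0,-7,0],[0,0,-7,0],[0,0,-7,0]]';python3 go.py 448.5 182 76 6.1
python3 - <<'E'
from meas import *
c=cam('wrist'); measure(c,dict(held=((220,100,440,479),'blue',.102)))
E
```

```text
t: 28.77
eef_pos: [0.6483, -0.0224, 0.0052]
tool_rot: [0.0, 0.595, 0.803, 0.0]
contact_force: [0.1, 0.8, -0.6]
gripper_width: 0.995
grasp_force: 0.0
t: 29.52
eef_pos: [0.6486, -0.0226, 0.0055]
tool_rot: [0.0, 0.596, 0.803, 0.0]
contact_force: [-1.2, 0.3, 6.6]
gripper_width: 0.711
grasp_force: 77.9
t 29.5 at [648.6 -22.6   5.5] yaw 16.9 tilt [-2.e-04  8.e-04 -1.e+00]
shift cm [-0.05  0.   -0.05] spin -0.002 w 0.7105847406134752
t: 30.35
eef_pos: [0.6482, -0.0223, 0.0752]
tool_rot: [0.0, 0.595, 0.803, 0.0]
contact_force: [0.5, -0.3, -3.3]
gripper_width: 0.71
grasp_force: 77.1
t 30.4 at [648.2 -22.3  75.2] yaw 16.91 tilt [ 1.e-04  4.e-04 -1.e+00]
shift cm [ 25.36 -13.17  -0.08] spin 0.189 w 0.709690888942258
held ctr [642.4  -7.2] mean [6.402e+02 1.000e-01] size 108.8 61.4 ang -73.3 z 0.1028 r 642
```

```bash
python3 -m jog '[[0.4,-0.2,0,0],[1.2,-0.6,0,0.01],[2.5,-1.3,0,0.02],[4.1,-2.1,0,0.03],[5.8,-3,0,0.05],[7.6,-4,0,0.06],[9.5,-5,0,0.08],[11.4,-5.9,0,0.09],[13.3,-6.9,0,0.11],[15.2,-7.9,0,0.12],[17.1,-8.9,0,0.14],[19,-9.9,0,0.15],[20.8,-10.8,0,0.16],[22.4,-11.6,0,0.17],[23.7,-12.3,0,0.18],[24.6,-12.8,0,0.189],[25.2,-13.1,0,0.189],[25.36,-13.17,0,0.189],[25.36,-13.17,0,0.189],[25.36,-13.17,0,0.189]]'; python3 -m jog '[[0,0,0,0],[0,0,0,0]]'; python3 go.py 448.5 182 12 6.1
python3 - <<'E'
from meas import *
c=cam('wrist'); save(c,'w9.png')
E
```

```text
t: 32.07
eef_pos: [0.4488, 0.1815, 0.075]
tool_rot: [0.0, 0.669, 0.743, 0.0]
contact_force: [0.3, -0.4, -3.2]
gripper_width: 0.706
grasp_force: 77.0
t: 32.23
eef_pos: [0.449, 0.1812, 0.0751]
tool_rot: [0.0, 0.669, 0.743, 0.0]
contact_force: [0.1, 0.9, -2.8]
gripper_width: 0.71
grasp_force: 77.0
t 32.2 at [449.  181.2  75.1] yaw 6.0 tilt [-2.e-04  4.e-04 -1.e+00]
shift cm [ 0.08 -0.04  6.31] spin -0.002 w 0.7096591782483496
```

View pics/w9.png

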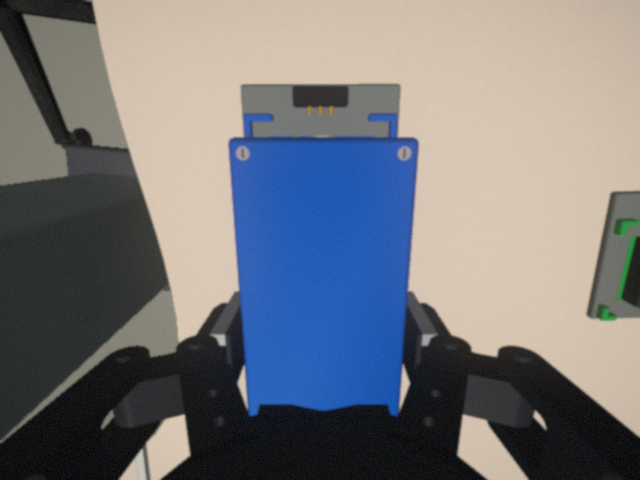

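Run:
```python
from h import *
c=cam('wrist'); a=np.radians(6.1); X=np.array([-np.sin(a),np.cos(a)]);Y=np.array([np.cos(a),np.sin(a)])
l=onplane(c,[(231,140),(416,139)],.102)[:,:2]*1000; s=onplane(c,[(244,115),(398,113)],.012)[:,:2]*1000
for p in(l,s): print(p.round(1).tolist(),'len',(p@X).round(1),'wid',(p@Y).round(1), 'ang',np.degrees(np.arctan2(*(p[1]-p[0])[::-1])).round(1))
```

```text
[[411.4, 247.6], [470.4, 254.1]] len [202.5 202.7] wid [435.4 494.7] ang 6.3
[[395.6, 259.3], [480.8, 269.2]] len [215.8 216.6] wid [420.9 506.7] ang 6.7
```

```bash
python3 -m jog '[[0.05,-0.05,0.5,0],[0.13,-0.1,1.5,-0.005],[0.13,-0.1,2.8,-0.005],[0.13,-0.1,4,-0.005],[0.13,-0.1,5,-0.005],[0.13,-0.1,5.7,-0.005],[0.13,-0.1,6.1,-0.005],[0.13,-0.1,6.2,-0.005],[0.13,-0.1,6.2,-0.005]]'; python3 -m jog '[[0,0,0.1,0],[0,0,0.15,0],[0,0,0.15,0]]'; python3 go.py 448.5 182 11.5 6.1
```

```text
t: 33.08
eef_pos: [0.4474, 0.1829, 0.0128]
tool_rot: [-0.0, 0.667, 0.745, -0.0]
contact_force: [-0.9, -0.1, -3.2]
gripper_width: 0.708
grasp_force: 77.0
t: 33.33
eef_pos: [0.4476, 0.1832, 0.0118]
tool_rot: [0.0, 0.667, 0.745, 0.0]
contact_force: [-0.8, 0.0, -2.9]
gripper_width: 0.709
grasp_force: 77.0
t 33.3 at [447.6 183.2  11.8] yaw 6.36 tilt [ 4.e-04  6.e-04 -1.e+00]
shift cm [-0.13  0.08  0.03] spin 0.005 w 0.709492929606939
```

```bash
python3 -m jog '[[0,0,0.03,0],[0,0,0.05,0],[0,0,0.05,0]]'; python3 -m jog '[[0,0,0,0],[0,0,0,0],[0,0,0,0],[0,0,0,0],[0,0,0,0],[0,0,0,0]]' -1; python3 -m jog '[[0,0,-0.5,0],[0,0,-1.5,0],[0,0,-3,0],[0,0,-5,0],[0,0,-7.5,0],[0,0,-10,0],[0,0,-13,0],[0,0,-16,0],[0,0,-19,0],[0,0,-20,0],[0,0,-20,0],[0,0,-20,0]]'
python3 - <<'E'
from meas import *
c=cam('wrist'); save(c,'w10.png',(180,60,460,300),2.5)
E
```

```text
t: 33.58
eef_pos: [0.4475, 0.1833, 0.0114]
tool_rot: [-0.0, 0.667, 0.745, 0.0]
contact_force: [-1.9, 0.2, 4.3]
gripper_width: 0.71
grasp_force: 77.8
t: 34.08
eef_pos: [0.4474, 0.183, 0.011]
tool_rot: [0.0, 0.667, 0.745, 0.0]
contact_force: [0.4, 0.5, 0.2]
gripper_width: 1.005
grasp_force: 0.0
t: 35.08
eef_pos: [0.4471, 0.1832, 0.2112]
tool_rot: [-0.0, 0.667, 0.745, 0.001]
contact_force: [-0.1, 0.7, -0.1]
gripper_width: 0.999
grasp_force: 0.0
```

View pics/w10.png

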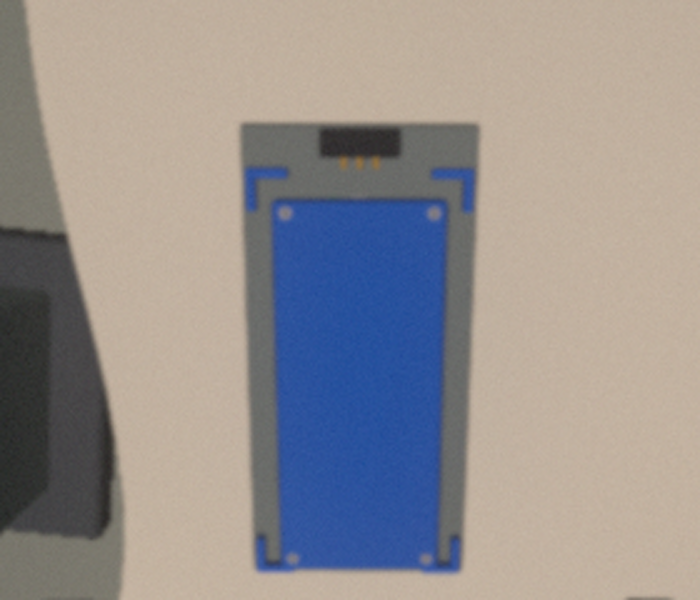

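```bash
python3 - <<'E'
from h import *
c=cam('wrist')
f=lambda L,z: onplane(c,np.array(L)/2.5+[180,60],z)[:,:2]*1000
s=f([(246,168),(474,168),(459,570),(258,570)],.012); l=f([(273,199),(447,199),(439,569),(281,569)],.038)
for n,a in(('stops',s),('lid',l)): 
  d=a[0]+a[1]-a[2]-a[3]; print(n,a.mean(0).round(1),np.linalg.norm(np.diff(a,axis=0),axis=1).round(1),np.degrees(np.arctan2(d[1],d[0])))
E
python3 -m jog '[[1,0.5,0,0],[3,2,0,0],[6,5,0,0],[9,8,0,0],[12,11,0,0],[15,14,0,0],[18,16,0,0],[20,17,0,0],[21,17,0,0],[21,17,0,0],[21,17,0,0]]'
python3 - <<'E'
from meas import *
t=cam('top'); save(t,'t3.png',(120,130,420,355),2.66)
measure(t,dict(blue=((155,280,240,335),'blue',.038),yel=((260,285,315,340),'yellow',.032),red=((345,285,395,330),'red',.032),green=((172,205,218,248),'green',.028)))
E
```

```text
stops [446.1 182.8] [ 84.9 162.1  85.3] 96.16493992973832
lid [446.3 183.2] [ 60.4 139.2  61.9] 96.38974931837392
t: 36.1
eef_pos: [0.5922, 0.41, 0.2094]
tool_rot: [-0.0, 0.667, 0.745, -0.001]
contact_force: [0.1, -1.0, -0.2]
gripper_width: 1.003
grasp_force: 0.0
blue ctr [450.  181.2] mean [449.9 181.1] size 141.8 60.8 ang -83.7 z 0.0375 r 485
yel ctr [438.1 -56.3] mean [437.7 -56.7] size 58.0 44.3 ang 68.5 z 0.0319 r 442
red ctr [ 461.5 -273.7] mean [ 461.4 -273.3] size 58.1 43.0 ang -78.6 z 0.0319 r 537
green ctr [659.9 191.2] mean [660.5 191.5] size 39.2 31.9 ang -88.2 z 0.0271 r 687
```

View pics/t3.png

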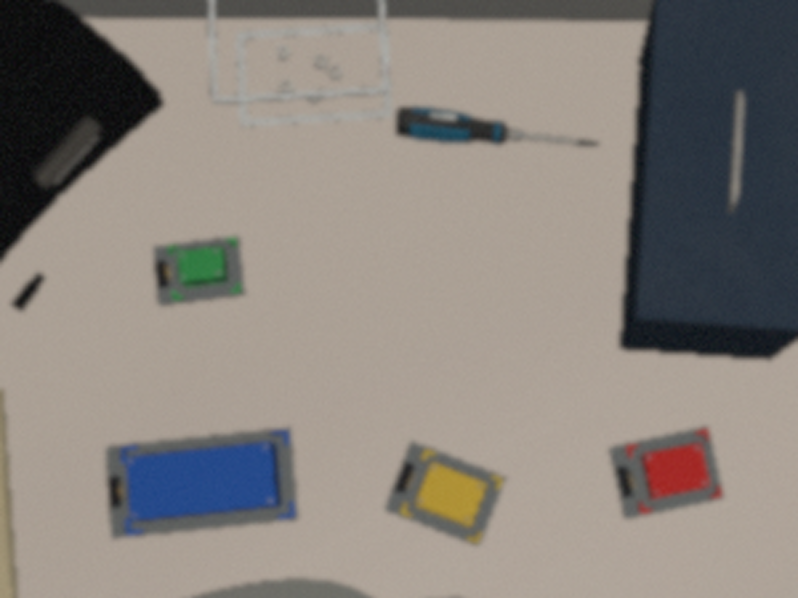

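The overview shows all four boxes centred and square in their own nests: green (200,268), blue (200,482), yellow (452,492), red (677,472). The screwdriver hasn't moved, and the arm is clear. Handing in.

```bash
python3 -c "
from station import bot
print(bot.hand_in())"
```

```text
the job is handed in; nothing more can be done
None
```

The job is handed in: all four boxes went green, yellow, red, blue into their own colour nests, each measured within about 2 mm of centre and square, with the screwdriver untouched and about 36 s of robot time used; no verdict came back at hand-in.

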